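Feed a vial rack past a sprung gate

ROBOT

A 7-joint arm with a two-finger parallel gripper is mounted at the origin on the work surface. World frame = base frame: x ahead of the robot, y to its left, z up, the work surface at z = 0. Lengths are in mm, angles in rad, forces in N, time in s.
With the tool pointing down it reaches from about 375 to 925 mm from the base axis. Payload 3.1 kg.
Tool frame: the origin (TCP) lies at the very end of the fingers, on their centre line; the grasp point (between the pads) lies ctrl.hold_point_z behind it (ctrl.hold_point_z is the distance from the TCP to the grasp point, in mm); z points along the fingers, y is the direction in which the jaws open and shut (so a half turn about z gives the same grasp; the last joint's range is limited). The gripper opens to 85 mm and grips with 20 to 120 N. Pads are 22 mm wide; open, the fingers measure 114 mm over their backs; the gripper's body (76 mm by 85 mm) begins 54 mm behind the grasp point. The pads swing forward as they close: fully open they stand 13 mm farther back than shut.
Start: joints at [1.23, 0.383, 0.044, 1.598, -0.018, 1.161, -0.05], TCP at [156.294, -630.932, 231.269] pointing down, gripper open.
Joint ranges: [-2.61, 2.61], [-0.41, 2.15], [-1.48, 1.57], [0, 2.5], [-1.57, 4.71], [0.05, 1.97], [-2.85, 2.85]. Speed limits (rad/s): [2.79, 2.79, 3.14, 3.14, 3.14, 3.14, 3.14].

INTERFACE

Orientations are given as a unit quaternion [w, x, y, z].
In Python, from plant import ctrl gives the robot as it stands.
- The arm moves only by the tool servo_tool, never from a script. Its argument "commands" is a list that holds one entry, the list of rows, each a list of 5 numbers: the shift along the tool's x, y, z in cm, then the turn about the tool's z in rad, then the gripper command: -1 is fully open, 1 is shut, values between are in proportion. A call has 1 to 12 rows; each row is the pose to reach, as a shift and turn from the pose commanded when the call began, along the tool's axes at that moment; what a row does not reach only later rows make up. A row lasts 1/8 s, in which the tool goes at most 62.5 mm and 10.7 degrees, less where a joint would pass 70% of its speed; a pose out of reach is approached as far as the arm can. A call with a gripper value outside its range is refused whole. The fingers move at their own pace and stop on an object; "squeeze" is the grip in N (left out, the last holds). Time passes only in rows, so rows that repeat a pose let the fingers close. It gives the time, the measured TCP pose, the force and the opening at its end, in the units of the state.
- ctrl.get_obs(): the state, without advancing time (a new reading comes with each control period).
- ctrl.camera(name): name is "scene" or "top"; returns (picture, depth): 420x560x3 uint8, red, green, blue; 420x560 float32, mm along the optical axis (not along the pixel's ray), 0 where there is no reading.
- ctrl.camera_model(name): a dict with "camera_matrix" (3x3 intrinsics, pixels), "extrinsics" (4x4, takes a point from world to camera coordinates). Camera axes: x right, y down, z forward; pixel columns grow to the right and rows downward; lengths in mm; the calibration is good to about 2 mm. A picture is of the moment at which its call begins. camera_model takes no time and is no camera call.
- ctrl.close_job(): hands the job in, once; it reports no verdict.
Trained networks look in the newest picture that a camera, given by its name, has taken for a name from the list of things; names that differ only in an ending like _2 or _b are one class to them, and where a whole thing is asked for, a point or a joint stands for the part that bears it (a point fixed in the world has none). Each returns a list of dicts, best first, with "conf" (0 to 1); they miss things now and then, are a little off and sometimes report something else, mostly with a low value. They report only what shows in the picture. A call takes as long as a camera call. They do not tell look-alikes from the thing itself.
- ctrl.recognise(camera, label): "position" ([column, row] in pixels, amid what is visible of it).
- ctrl.cut_out(camera, label): "region" (420x560 bool, what is visible of it) and "position" ([column, row] in pixels, amid what is visible of it).
- ctrl.spot_point(camera, label): "position" ([column, row] in pixels: a listed point, or the origin of a listed thing).
The state is a dict: "time_s": time; "joint_positions": joint angles; "qvel": joint speeds; "joint_torque": joint torques, N m; "eef_pos": TCP position; "orientation": TCP orientation; "ft_force": force on the tool from outside, world axes, zero at the start; "wrist_torque": the same for the moment, N m; "width": finger opening in mm.
Only numpy, scipy, OpenCV 4.12 (cv2) and the standard library are available. Lean on these libraries where they do the work, as an engineer would, in place of code of your own. Each camera call takes 0.05 s, during which the arm holds its last target. There are 200 camera calls.

TASK

Press the long treadle beside the chute down with one fingertip so that the gate swings up, and while holding it down push the vial rack along the chute by its upright push plate with the other finger until the whole rack (all but its handle) is through the gate; then let go so that the gate drops shut behind it. The gate must not touch the rack or its vials, the rack stays flat in the chute (never picked up), and the other things on the bench are left where they are.

Things in the scene. Friction and masses are not known exactly. Their poses are not given: they have to be found in the camera images.
- chute: Fixed feed chute: base plate 410 x 150 x 10 mm, two low walls 60 mm apart inside, tops 24 mm above the table. Origin: on the table, on the centre line, in the gate's plane. x = feed direction, y = left of it (treadle side), z up. Sliding floor 10 mm above the table. Open end at x = -290 mm, end stop at 114. Posts 62 mm high at x = -284 and 14, y = 42 mm, carry the gate's shaft.
- gate_hinge (a joint): Gate angle (rad) about its shaft, which lies along the chute at y = 42 mm, 54 mm above the table. 0 = shut; grows as the treadle goes down and the blade swings up sideways; stop at 1.0. From 0.6 the blade clears rack and vials; 0.7 to 0.9 is good. A spring shuts it when let go; 3 to 8 N down on the treadle opens it. The rack cannot push it open.
- treadle (a point): Centre of the treadle's top: steel strip beside the chute (+y side), one piece with the gate, 40 mm wide, from x = -270 to -55 mm (chute frame). Shut: centre at y = 75, 68 mm above the table, sloping up outwards 0.45 rad. At 0.8 rad: y = 75, 40 mm above the table, sloping down outwards 0.35 rad, covering y = 56 to 93 mm. Press it anywhere; a fingertip slides along it.
- gate: The swinging gate: shaft, treadle, an arm over the chute (top 75 mm above the table when shut) and blade in one steel piece. Origin: on the shaft's axis, in the blade's plane (x = 0, y = 42 mm in the chute frame, 54 mm above the table).
- blade (a point): Middle of the lower edge of the gate's steel blade, 6 mm thick along the chute, 26 mm wide, 40 mm high. Shut, it hangs at x = 0, y = -30 to -4 mm (chute frame), lower edge 28 mm above the table, 18 mm above the chute's floor: the rack's handle tongue passes below it, the rack does not.
- rack: Loose white sled in the chute, 0.25 to 0.5 kg: vial rack 72 long, 55 wide, 28 mm high with six fixed capped vials (tops 46 mm above its underside); behind it a flat tongue (30 wide, 8 mm high) ending in an upright push plate. Origin: underside centre of the rack part, which spans x = -36 to 36 mm. x points forward along the chute. At the end stop its origin is at x = 78 mm (chute frame).
- push_face (a point): On the rear (upstream) face of the sled's upright push plate, on the middle line, 40 mm above the sled's underside (50 mm above the table), 137 mm behind the rack's origin. Plate 46 mm wide, 6 thick, 60 high. With the rack through, this face is still 59 to 97 mm upstream of the gate, beside the treadle.
- bottle: Bystander: a clear capped bottle, 70 mm across, 140 mm tall. Origin at its underside, centre. To be left alone.
- jar: Bystander: a squat amber jar, 56 mm across, 70 mm tall. Origin at its underside, centre. To be left alone.
- vial: Bystander: a single small capped vial, 24 mm across, 50 mm tall. Origin at its underside, centre. To be left alone.
- beaker: Bystander: a small open beaker, 60 mm across, 70 mm tall. Origin at its underside, centre. To be left alone.
- screwdriver: Bystander: a screwdriver lying on the table. Origin at its underside, along x with the handle to -x. To be left alone.
- wrench: Bystander: a wrench lying on the table. Origin at its underside, along x with the handle to -x. To be left alone.
- empty_rack: Bystander: an empty white vial rack without a handle, 72 x 55 x 28 mm, standing on the table beyond the end of the chute. Origin at its underside, centre. To be left alone.
Things that resemble listed ones, but are neither listed nor needed, are in the scene too. Leave any green or red look-alike of the rack alone.

How it is judged (in metres and radians):
On the way, in this order (a step that is already met when the one before it is completed fails the run):
1. the gate is held open (above 0.6 rad) with the rack still before it (value of joint gate_hinge above 0.6 rad and x of rack in the frame of chute below -0.035 m), for 0.2 s.
2. the rack is half-way through under the open gate (value of joint gate_hinge above 0.5 rad and x of rack in the frame of chute above 0 m and z of rack in the frame of chute below 0.014 m and angle between rack's own z axis and vertical below 0.08 rad).
3. the whole rack is past the gate, still held open (value of joint gate_hinge above 0.5 rad and x of rack in the frame of chute above 0.04 m and z of rack in the frame of chute below 0.014 m and angle between rack's own z axis and vertical below 0.08 rad), for 0.1 s.
At the end, for the whole second after the job is handed in: The rack stands flat in the chute at rest with its origin more than 40 mm beyond the gate plane (its rear edge at least 4 mm beyond it), within 10 mm of the centre line and tilted less than 0.08 rad; the gate is shut (below 0.06 rad) (x of rack in the frame of chute above 0.04 m and y of rack in the frame of chute between -0.01 and 0.01 m and z of rack in the frame of chute below 0.014 m and angle between rack's own z axis and vertical below 0.08 rad and value of joint gate_hinge below 0.06 rad and linear speed of rack below 0.01 m/s); the robot touches nothing.
It fails at once if the gate blade presses on the rack or its vials (more than 1 N) (contact force between gate and rack above 1 N).
It fails at once if the rack is lifted more than 12 mm off the chute's floor or tipped more than 0.25 rad (z of rack in the frame of chute above 0.022 m or angle between rack's own z axis and vertical above 0.25 rad).
It fails at once if a bystander is moved more than 20 mm (distance of any of bottle, jar, vial, beaker, screwdriver, wrench, empty_rack from where it was at the start of the episode above 0.02 m).
It also fails if it takes over 42 s, if anything falls off the work surface, if the arm or the gripper's body presses on something with over 40 N, if the wrist force passes 120 N, or if a joint passes its speed limit or range.

## Working session

There is one attempt and no reset: what is moved stays moved. The work goes in short steps, Python scripts to look and compute and a tool call to move; the robot and the scene stay as the last step left them, time stands still between calls to the robot, and variables do not carry over. Pictures are saved under pics/ and viewed, about 8 in all and at most 12, crops included, and the job is handed in when it is done.

Besides the shell and the picture viewer there is one more tool, called after "Request:" as name(argument=value, ...) on one line, values as JSON. servo_tool: Moves the arm, as the interface text tells. Its arguments: {"type":"object","properties":{"commands":{"type":"array","items":{"type":"array","items":{"type":"array","items":{"type":"number"}}}},"squeeze":{"type":"number"}},"required":["commands"]}

```bash
mkdir -p pics; cat > h.py <<'E'
import numpy as np, cv2
from plant import ctrl
def px2w(cam,u,v,d=None,z=None):
    m=ctrl.camera_model(cam);K=np.array(m["camera_matrix"]);T=np.linalg.inv(np.array(m["extrinsics"]))
    r=np.linalg.inv(K)@[u,v,1]
    if d is not None: return (T@np.append(r*d,1))[:3]
    o=T[:3,3];w=T[:3,:3]@r
    return o+w*(z-o[2])/w[2]
def w2px(cam,p):
    m=ctrl.camera_model(cam);c=np.array(m["extrinsics"])@np.append(p,1);q=np.array(m["camera_matrix"])@c[:3];return q[:2]/q[2]
def save(cam,name,img): cv2.imwrite(f"pics/{name}.png",img[:,:,::-1])
E
python3 - <<'E'
from h import *
o=ctrl.get_obs();print({k:np.round(v,3) for k,v in o.items()},ctrl.hold_point_z)
ims={}
for c in ("top","scene"):
    im,d=ctrl.camera(c);save(c,c+"0",im);np.save(c+"d.npy",d);ims[c]=im
    for l in ("chute","treadle","blade","rack","push_face","gate","bottle","jar","vial","beaker","empty_rack"):
        for r in ctrl.spot_point(c,l)[:4]:
            u,v=r["position"];dd=d[int(v),int(u)]
            print(c,l,round(r["conf"],2),np.round([u,v]),np.round(px2w(c,u,v,d=dd)) if dd else None)
E
```

```text
{'time_s': np.float64(0.0), 'joint_positions': array([ 1.23 ,  0.384,  0.044,  1.6  , -0.018,  1.161, -0.05 ]), 'qvel': array([-0.001,  0.   ,  0.001,  0.002,  0.001, -0.002, -0.002]), 'joint_torque': array([-0.0000e+00, -4.3345e+01,  1.0250e+00, -2.4951e+01,  1.1000e-02,
        1.1000e-02, -0.0000e+00]), 'eef_pos': array([ 156.042, -630.018,  229.889]), 'orientation': array([-0.001,  0.993,  0.121, -0.   ]), 'ft_force': array([-0.432, -0.96 , -0.695]), 'wrist_torque': array([-0.009,  0.032,  0.003]), 'width': np.float64(85.845)} 18.700000000000003
top chute 0.62 [267. 188.] [565.  30.  76.]
top chute 0.52 [228. 247.] [433. 127.   7.]
top treadle 0.6 [328. 225.] [ 476. -110.   66.]
top rack 0.77 [295. 192.] [555. -36.  60.]
top rack 0.67 [330. 228.] [ 470. -114.   69.]
top rack 0.63 [169. 119.] [739. 259.  43.]
top rack 0.56 [425. 329.] [ 233. -328.   47.]
top push_face 0.87 [202.  71.] [868. 186.   1.]
top push_face 0.79 [439. 389.] [ 100. -348.   65.]
top push_face 0.65 [351. 199.] [ 540. -170.   19.]
top push_face 0.51 [301. 159.] [635. -52.  48.]
top gate 0.8 [267. 201.] [538.  
[... 530 characters left out ...]
.57 [330. 300.] [624. 248.  27.]
scene rack 0.76 [290. 344.] [765. 280.  27.]
scene rack 0.76 [288. 141.] [ 239. -322.   25.]
scene rack 0.75 [268. 228.] [581.  -8.  38.]
scene push_face 0.81 [226. 332.] [857. 201.  60.]
scene push_face 0.57 [240. 191.] [ 541. -169.   46.]
scene push_face 0.55 [315. 122.] [  98. -347.   36.]
scene gate 0.67 [298. 225.] [534.  48.  59.]
scene bottle 0.64 [202. 218.] [ 672. -156.   26.]
scene jar 0.9 [254. 281.] [715. 106.  32.]
scene vial 0.46 [236. 241.] [648. -50.   9.]
scene vial 0.31 [284. 248.] [576.  47.  10.]
scene vial 0.18 [274. 183.] [ 462. -125.   62.]
scene beaker 0.91 [348. 243.] [459. 144.  26.]
scene empty_rack 0.94 [329. 302.] [630. 252.  27.]
```

View pics/top0.png

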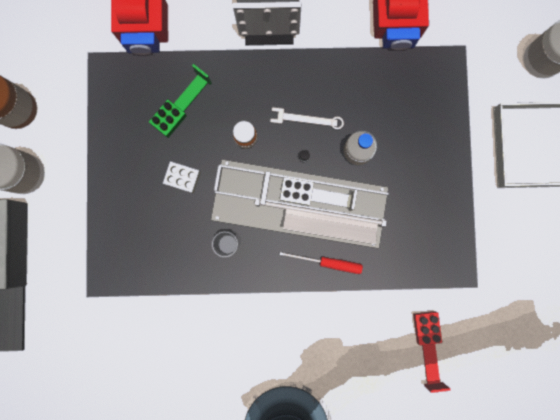

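View pics/scene0.png

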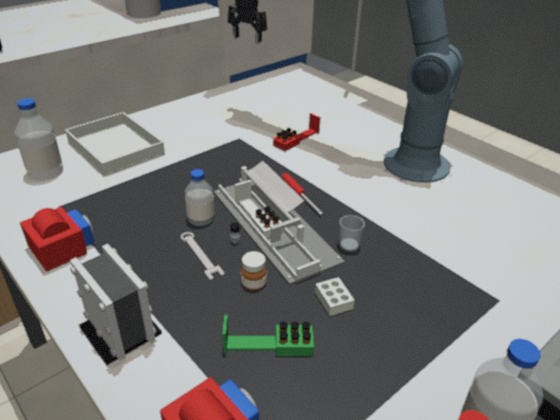

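Top picture: the white rack sits in the chute at about (297,190), with its push plate at (352,199). The treadle is the strip at (330,225) and the gate post and arm are at (265,187). Candidates for the rack are white in the chute (297,190), green (180,105), red (430,345) and an empty white one (181,177). I choose the white one in the chute.

```bash
python3 - <<'E'
from h import *
im,d=ctrl.camera("top")
m=ctrl.camera_model("top");K=np.array(m["camera_matrix"]);T=np.linalg.inv(np.array(m["extrinsics"]))
print("cam",np.round(T[:3,3]),K[0,0])
v,u=np.mgrid[:420,:560];P=np.stack([(u-K[0,2])/K[0,0]*d,(v-K[1,2])/K[1,1]*d,d,np.ones_like(d)],-1)@T.T
P=P[...,:3];np.save("P.npy",P)
reg=(u>205)&(u<395)&(v>150)&(v<255)&(d>0)
dark=im.max(2)<60
sel=(reg&~dark&(P[...,2]>4)).astype(np.uint8)
n,lab,st,_=cv2.connectedComponentsWithStats(sel);k=1+np.argmax(st[1:,4]);M=lab==k
pl=M&(P[...,2]<15)
r=cv2.minAreaRect(P[M][:,:2].astype(np.float32));print("all",r)
r=cv2.minAreaRect(P[pl][:,:2].astype(np.float32));print("plate",r,cv2.boxPoints(r).round())
zs=P[M][:,2];print(np.histogram(zs,bins=range(0,90,5)))
b=cv2.resize(im[140:265,200:400],None,fx=4,fy=4,interpolation=cv2.INTER_CUBIC);save("top","crop",b)
E
```

```text
cam [ 424.  -11. 1293.] 533.7055192017705
all ((534.3426513671875, -49.839935302734375), (432.7779846191406, 164.60203552246094), 79.68489837646484)
plate ((534.3426513671875, -49.839935302734375), (432.7779846191406, 164.60203552246094), 79.68489837646484) [[ 415. -248.]
 [ 577. -277.]
 [ 654.  148.]
 [ 492.  178.]]
(array([ 143, 2640, 3022,  627,  483,  219,   61,  347,  153,   16,  156,
        868,  641,  466,  485,  257,   13]), array([ 0,  5, 10, 15, 20, 25, 30, 35, 40, 45, 50, 55, 60, 65, 70, 75, 80,
       85]))
```

View pics/crop.png

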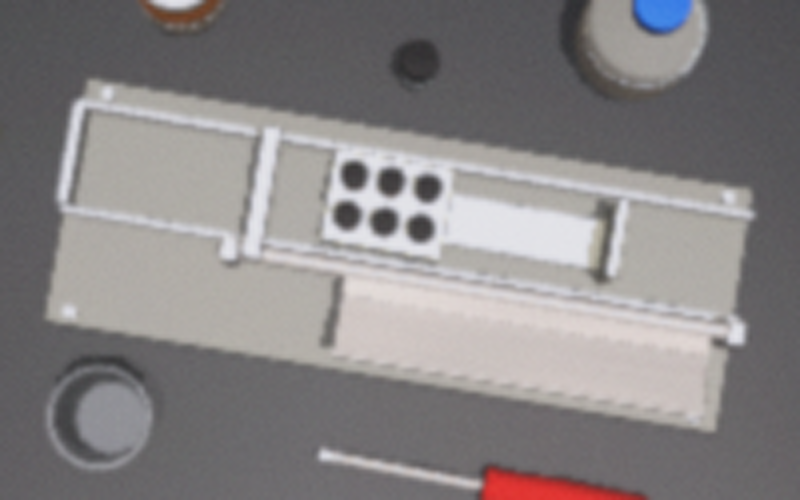

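The crop confirms the choice: the white six-vial rack in the chute spans crop (325..450,150..258), with its plate at (618,238). The gate arm runs (270,130)-(252,250), and the treadle lies below. Next I fit the chute pose to these hand-picked points.

```bash
python3 - <<'E'
from h import *
from scipy.optimize import least_squares
c=lambda a,b:(200+(a+.5)/4-.5,140+(b+.5)/4-.5)
pl=np.array([px2w("top",*c(*q),z=10)[:2] for q in [(90,80),(752,188),(717,432),(46,320)]])
print("plate",pl.round(), [np.linalg.norm(pl[i]-pl[i-1]).round() for i in range(4)])
po=np.array([px2w("top",*c(*q),z=62)[:2] for q in [(230,243),(737,326)]]);print("posts",po.round(),np.linalg.norm(po[0]-po[1]))
wl=np.array([px2w("top",*c(*q),z=24)[:2] for q in [(62,208),(740,318),(80,102),(752,214)]]);print("walls",wl.round())
ar=np.array([px2w("top",*c(*q),z=75)[:2] for q in [(270,130),(252,250)]]);print("arm",ar.round())
pf=np.array([px2w("top",*c(*q),z=70)[:2] for q in [(627,202),(615,278)]]);print("pf",pf.round())
W=np.array([(120,-75),(-290,-75),(-290,75),(120,75),(14,42),(-284,42)])
Q=np.vstack([pl,po])
def f(p):
    R=np.array([[np.cos(p[2]),-np.sin(p[2])],[np.sin(p[2]),np.cos(p[2])]]);return (W@R.T+p[:2]-Q).ravel()
s=least_squares(f,[590,30,1.4]);print(s.x,s.fun.round(1).reshape(-1,2).tolist())
p=s.x;R=np.array([[np.cos(p[2]),-np.sin(p[2])],[np.sin(p[2]),np.cos(p[2])]])
for n,a in (("walls",wl),("arm",ar),("pf",pf)): print(n,((a-p[:2])@R).round(1).tolist())
P=np.load("P.npy").reshape(-1,3)
L=np.c_[(P[:,:2]-p[:2])@R,P[:,2]]
k=(L[:,0]>-180)&(L[:,0]<-130)&(abs(L[:,1])<28)&(L[:,2]>58)&(L[:,2]<80);print("plate cloud",L[k].mean(0),L[k].min(0),L[k].max(0),k.sum())
k=(abs(L[:,0])<300)&(L[:,1]>50)&(L[:,1]<100)&(L[:,2]>50)&(L[:,2]<85)
print("treadle",L[k].min(0),L[k].max(0),np.polyfit(L[k][:,1]-75,L[k][:,2],1))
np.save("pose.npy",p)
for n in ("bottle","jar","vial","beaker"): pass
for l,(u,v,z) in dict(bottle=(365,141,140),jar=(244,130,70),vial=(304,155,50),beaker=(225,243,70),sd_end=(362,268,15),sd_tip=(281,254,10)).items():
    w=px2w("top",u,v,z=z); print(l,w.round(),((w[:2]-p[:2])@R).round())
E
```

```text
plate [[ 643.  139.]
 [ 569. -261.]
 [ 422. -234.]
 [ 498.  167.]] [np.float64(148.0), np.float64(407.0), np.float64(149.0), np.float64(409.0)]
posts [[ 538.   53.]
 [ 483. -239.]] 297.20795621941056
walls [[ 564.  155.]
 [ 489. -248.]
 [ 628.  143.]
 [ 551. -258.]]
arm [[601.  28.]
 [532.  40.]]
pf [[ 555. -177.]
 [ 512. -168.]]
[557.29942217  34.87912874   1.39166718] [[9.0, 1.0], [10.8, -2.9], [10.1, -2.7], [6.4, -0.7], [-19.1, 3.2], [-17.3, 2.0]]
walls [[119.2, 14.4], [-290.6, 16.6], [119.1, -50.2], [-288.9, -46.3]]
arm [[1.1, -44.3], [0.3, 25.7]]
pf [[-208.6, -35.8], [-208.1, 8.8]]
plate cloud [-156.62426468   26.07010272   59.96438442] [-177.99799034   23.33385247   58.0012919 ] [-131.18417379   27.90667275   63.73475667] 27
treadle [-269.00307313   50.00657855   58.22723695] [-54.25691461  80.50853203  82.77311652] [ 0.4552016 74.6721255]
bottle [ 656. -190.  140.] [-204. -137.]
jar [702.  80.  70.] [  70. -134.]
vial [643. -59.  50.] [ -77. -101.]
beaker [441. 128.  70.] [ 71. 131.]
sd_end [ 374. -191.   15.] [-255.  140.]
sd_tip [412.   1.  10.] [-59. 137.]
```

```bash
cat >> h.py <<'E'
try:
    pose=np.load("pose.npy")
    R2=np.array([[np.cos(pose[2]),-np.sin(pose[2])],[np.sin(pose[2]),np.cos(pose[2])]])
    toL=lambda w:(np.asarray(w)[...,:2]-pose[:2])@R2
    toW=lambda l:np.asarray(l)@R2.T+pose[:2]
except Exception: pass
E
python3 - <<'E'
from h import *
from scipy.optimize import least_squares
Q=np.array([(643,139),(569,-261),(422,-234),(498,167),(538,53),(483,-239),(564,155),(489,-248),(628,143),(551,-258)],float)
def f(p):
    R=np.array([[np.cos(p[2]),-np.sin(p[2])],[np.sin(p[2]),np.cos(p[2])]]);o=p[3];w=p[4]
    W=np.array([(120,o-75),(-290,o-75),(-290,o+75),(120,o+75),(14,42),(-284,42),(117,w),(-290,w),(117,-w),(-290,-w)])
    return (W@R.T+p[:2]-Q).ravel()
s=least_squares(f,[570,34,1.39,25,32]);print(s.x,s.fun.round(1).reshape(-1,2).tolist());np.save("pose.npy",s.x[:3])
E
python3 - <<'E'
from h import *
for n,q in dict(arm=[(601,28),(532,40)],pf=[(555,-177),(512,-168)],bottle=(656,-190),vial=(643,-59),beaker=(441,128),sd=[(374,-191),(412,1)]).items(): print(n,toL(q).round().tolist())
P=np.load("P.npy").reshape(-1,3);L=np.c_[toL(P),P[:,2]]
k=(L[:,1]>50)&(L[:,1]<100)&(L[:,0]<-50)&(L[:,0]>-280)&(L[:,2]>50)&(L[:,2]<85)
print("treadle",L[k].min(0),L[k].max(0),np.polyfit(L[k][:,1]-75,L[k][:,2],1))
k=(L[:,0]>-260)&(L[:,0]<-180)&(abs(L[:,1])<28)&(L[:,2]>55)&(L[:,2]<80);print("plate cloud",np.median(L[k],0),L[k].min(0),L[k].max(0),k.sum())
k=(L[:,0]>-150)&(L[:,0]<-10)&(abs(L[:,1])<29)&(L[:,2]>32)&(L[:,2]<60);print("rack",L[k].min(0),L[k].max(0))
im,d=ctrl.camera("scene")
for r in ctrl.spot_point("scene","treadle")[:1]+ctrl.spot_point("scene","blade")[:1]:
    u,v=r["position"];w=px2w("scene",u,v,d=d[int(v),int(u)]);print(w.round(),toL(w).round())
print(ctrl.get_obs()["eef_pos"],toL(ctrl.get_obs()["eef_pos"]))
E
```

```text
[574.74578956  32.1716352    1.38554003  26.40213822  31.97409734] [[1.6, 2.2], [0.1, -0.8], [-0.3, -0.2], [-0.8, 1.8], [-2.0, 0.7], [-1.8, -0.2], [0.9, -1.9], [0.9, 1.0], [-0.3, -1.7], [1.8, -0.8]]
arm [[1.0, -27.0], [-0.0, 43.0]]
pf [[-209.0, -19.0], [-208.0, 25.0]]
bottle [-203.0, -121.0]
vial [-77.0, -84.0]
beaker [70.0, 149.0]
sd [[-256.0, 156.0], [-61.0, 154.0]]
treadle [-278.54427581   50.06246509   51.769276  ] [-55.1871187   96.5988047   82.77311652] [ 0.44143381 67.16708281]
plate cloud [-205.99891539    3.40411113   69.23991615] [-209.49810881  -19.79976598   56.85796543] [-203.20499762   24.96857797   75.76120228] 63
rack [-108.83890867  -26.89305294   32.00520662] [-36.7329341   28.39865009  59.9697402 ]
[ 462. -124.   67.] [-175.   81.]
[593.  36.  37.] [  7. -17.]
[ 156.27076558 -630.93816042  231.2773974 ] [-728.84582431  289.17073007]
```

```bash
cat >> h.py <<'E'
from scipy.spatial.transform import Rotation as Ro
def tool(): 
    o=ctrl.get_obs();q=o["orientation"];return o,Ro.from_quat([q[1],q[2],q[3],q[0]])
def shift(l,z):
    o,r=tool();w=np.append(toW(l),z);y=r.as_matrix()[:,0];a=np.arctan2(y[1],y[0])
    print("t",round(float(o["time_s"]),2),"L",toL(o["eef_pos"]).round(1),"z",o["eef_pos"][2].round(1),"w",o["width"].round(1),"F",o["ft_force"].round(1))
    print("shift cm",(r.inv().apply(w-o["eef_pos"])/10).round(2),"turn",round(a-pose[2],4), "world",w.round())
E
python3 -c "
from h import *
shift([-230,38],180)"
```

```text
Traceback (most recent call last):
  File "h.py", line 23, in shift
    print("t",round(float(o["time_s"]),2),"L",toL(o["eef_pos"]).round(1),"z",o["eef_pos"][2].round(1),"w",o["width"].round(1),"F",o["ft_force"].round(1))
                                                                                                          ^^^^^^^^^^^^^^^^
AttributeError: 'float' object has no attribute 'round'
```

```bash
sed -i 's/o\["width"\].round(1)/round(float(o["width"]),1)/' h.py
python3 -c "
from h import *
shift([-230,38],180)"
```

```text
t 1.4 L [-728.8  289.2] z 231.3 w 85.7 F [ 0.1 -0.3 -0.5]
shift cm [ 43.56 -34.96   5.13] turn -1.1427 world [ 495. -187.  180.]
```

Request:
servo_tool(commands=[[[4,-3.2,0,-0.1,-0.41],[8,-6.5,0,-0.2,-0.41],[12,-9.7,0,-0.32,-0.41],[16,-13,0,-0.43,-0.41],[20,-16,0,-0.54,-0.41],[24,-19.3,0.5,-0.65,-0.41],[28,-22.5,1,-0.76,-0.41],[32,-25.7,2,-0.86,-0.41],[36,-29,3,-0.97,-0.41],[40,-32,4,-1.07,-0.41],[43.56,-34.96,5.13,-1.143,-0.41],[43.56,-34.96,5.13,-1.143,-0.41]]])

```text
time_s: 2.9
eef_pos: [497.1, -181.4, 179.5]
orientation: [-0.001, 0.766, 0.642, 0.001]
ft_force: [0.3, -0.1, -1.0]
width: 60.2
```

```bash
python3 - <<'E'
from h import *
shift([-230,38],90)
print(ctrl.get_obs()["joint_positions"])
im,d=ctrl.camera("scene");save("s","s1",im[100:280,160:380].repeat(3,0).repeat(3,1))
E
```

```text
t 2.9 L [-224.2   37. ] z 179.5 w 60.2 F [ 0.3 -0.1 -1. ]
shift cm [-0.6  -0.11  8.95] turn 0.0095 world [ 495. -187.   90.]
[ 0.67123058  0.24552843 -0.44627551  1.9187156   0.12110235  1.004128
 -0.00433361]
```

View pics/s1.png

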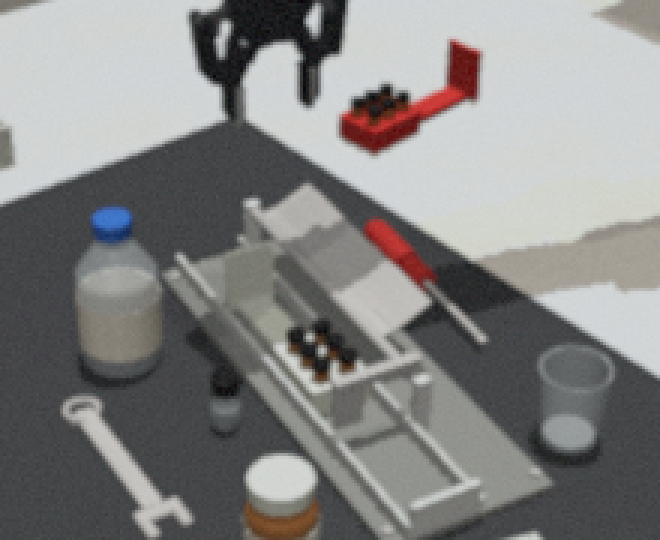

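The view shows the fingers open above the upstream end, at crop (235,100) and (310,85). The gate is shut, and the white rack stands before it. Going down to just above the treadle.

Request:
servo_tool(commands=[[[0,0,3,0,-0.41],[0,0,6,0,-0.41],[0,0,8,0,-0.41],[0,0,8,0,-0.41],[0,0,8,0,-0.41]]])

```text
time_s: 3.58
eef_pos: [495.4, -188.2, 101.0]
orientation: [0.001, 0.77, 0.638, 0.0]
ft_force: [0.1, 0.0, 0.1]
width: 60.2
```

```bash
python3 - <<'E'
from h import *
shift([-230,38],60)
im,d=ctrl.camera("top");save("s","t1",im[140:265,200:400].repeat(4,0).repeat(4,1))
E
```

```text
t 3.58 L [-231.2   37.4] z 101.0 w 60.2 F [0.1 0.  0.1]
shift cm [ 0.12 -0.07  4.09] turn -0.0016 world [ 495. -187.   60.]
```

View pics/t1.png

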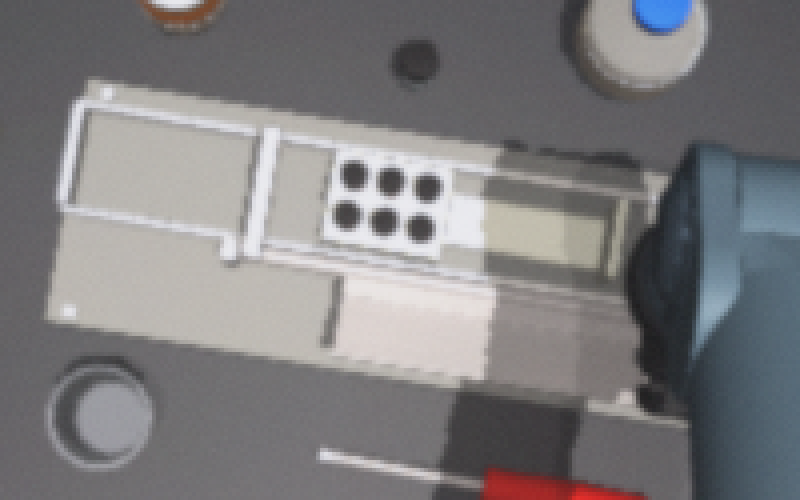

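The tool stands clear behind the plate at crop (618,238), and the treadle is under the near finger. Lowering in steps and watching the force.

Request:
servo_tool(commands=[[[0,0,1.5,0,-0.41],[0,0,3,0,-0.41],[0,0,4,0,-0.41],[0,0,4.5,0,-0.41],[0,0,4.5,0,-0.41],[0,0,4.5,0,-0.41]]])

```text
time_s: 4.38
eef_pos: [495.3, -186.8, 55.3]
orientation: [0.0, 0.769, 0.639, 0.0]
ft_force: [-1.5, 1.6, 3.4]
width: 60.1
```

```bash
cat > g.py <<'E'
from h import *
def gate(P):
    L=np.c_[toL(P),P[...,2].ravel()] if P.ndim==2 else None
    k=(L[:,0]>-170)&(L[:,0]<-62)&(L[:,1]>56)&(L[:,1]<93)&(L[:,2]>22)&(L[:,2]<85)
    q=L[k]
    if len(q)<30: return None
    f=np.polyfit(q[:,1]-75,q[:,2],1);return "gate",round(.45-np.arctan(f[0]),2),"zc",f[1].round(1),len(q)
def look(name=None):
    im,d=ctrl.camera("top");m=ctrl.camera_model("top");K=np.array(m["camera_matrix"]);T=np.linalg.inv(np.array(m["extrinsics"]))
    v,u=np.mgrid[:420,:560];P=(np.stack([(u-K[0,2])/K[0,0]*d,(v-K[1,2])/K[1,1]*d,d,np.ones_like(d)],-1)@T.T)[...,:3]
    ok=d>0;print(gate(P[ok]))
    L=np.c_[toL(P[ok]),P[ok][:,2]]
    k=(L[:,0]>-120)&(L[:,0]<112)&(abs(L[:,1])<27)&(L[:,2]>32)&(L[:,2]<60);print("hi pts in chute",L[k].min(0).round(),L[k].max(0).round(),k.sum())
    if name: save("s",name,im[140:265,200:400].repeat(4,0).repeat(4,1))
E
python3 -c "
from g import *
shift([-230,38],43);look()"
```

```text
t 4.38 L [-229.9   37.7] z 55.3 w 60.1 F [-1.5  1.6  3.4]
shift cm [-0.01 -0.03  1.23] turn 0.0003 world [ 495. -187.   43.]
('gate', np.float64(0.17), 'zc', np.float64(61.2), 735)
hi pts in chute [-109.  -27.   32.] [-37.  27.  60.] 673
```

Request:
servo_tool(commands=[[[0,0,0.6,0,-0.41],[0,0,1.2,0,-0.41],[0,0,1.6,0,-0.41],[0,0,1.6,0,-0.41],[0,0,1.6,0,-0.41],[0,0,1.6,0,-0.41]]])

```text
time_s: 5.18
eef_pos: [497.0, -187.2, 40.4]
orientation: [0.002, 0.769, 0.639, 0.001]
ft_force: [-0.3, 0.7, 6.6]
width: 60.3
```

```bash
python3 -c "
from g import *
shift([-85,38],39);look('t2')"
```

```text
t 5.17 L [-230.   36.] z 40.4 w 60.3 F [-0.3  0.7  6.6]
shift cm [14.5  -0.2   0.14] turn 0.0004 world [522. -44.  39.]
('gate', np.float64(0.72), 'zc', np.float64(42.8), 737)
hi pts in chute [-109.  -27.   32.] [-37.  27.  60.] 659
```

View pics/t2.png

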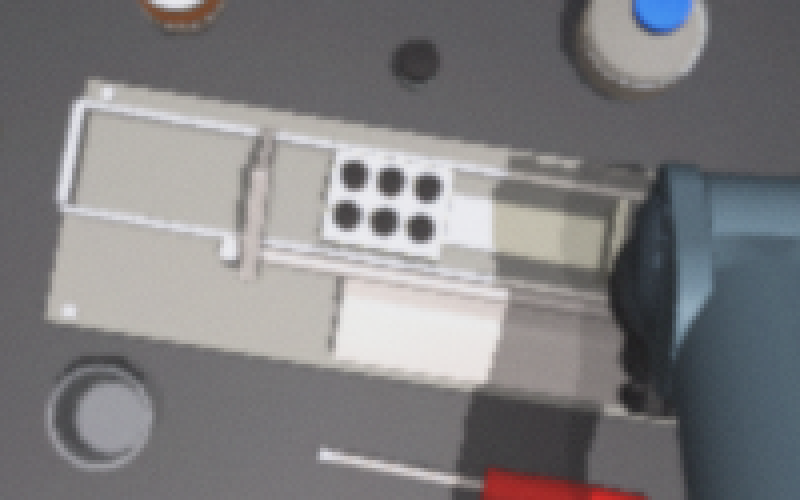

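The gate is open at about 0.72 rad: the blade is swung aside at crop (250,240) and the rack has not moved. Pressing slightly more and starting the push gently, then checking.

Request:
servo_tool(commands=[[[0,0,0.1,0,-0.41],[0.4,0,0.15,0,-0.41],[0.8,0,0.15,0,-0.41],[1.2,0,0.15,0,-0.41],[1.7,0,0.15,0,-0.41],[2.3,0,0.15,0,-0.41],[3.0,0,0.15,0,-0.41],[3.5,0,0.15,0,-0.41],[3.5,0,0.15,0,-0.41]]])

```text
time_s: 6.35
eef_pos: [501.6, -156.3, 38.6]
orientation: [0.002, 0.77, 0.638, -0.001]
ft_force: [-2.6, -4.7, 7.0]
width: 60.4
```

```bash
python3 -c "
from g import *
shift([-89,38],38);look()"
```

```text
t 6.35 L [-198.7   37.1] z 38.6 w 60.4 F [-2.6 -4.7  7. ]
shift cm [ 1.097e+01 -1.000e-01  1.000e-02] turn -0.0014 world [521. -48.  38.]
('gate', np.float64(0.78), 'zc', np.float64(41.0), 738)
hi pts in chute [-88. -27.  32.] [-16.  27.  60.] 665
```

The rack follows (origin about -51 mm) with the gate at 0.78. Pushing on.

Request:
servo_tool(commands=[[[0.9,0,0,0,-0.41],[1.8,0,0,0,-0.41],[2.7,0,0,0,-0.41],[3.6,0,0,0,-0.41],[4.5,0,0,0,-0.41],[5.4,0,0,0,-0.41],[6,0,0,0,-0.41],[6,0,0,0,-0.41]]])

```text
time_s: 7.4
eef_pos: [512.8, -97.1, 38.6]
orientation: [0.002, 0.77, 0.638, -0.001]
ft_force: [-1.9, -4.6, 7.0]
width: 60.0
```

```bash
python3 -c "
from g import *
shift([-89,38],38);look('t3')"
```

```text
t 7.4 L [-138.5   37.1] z 38.6 w 60.0 F [-1.9 -4.6  7. ]
shift cm [ 4.95 -0.1   0.04] turn -0.0015 world [521. -48.  38.]
('gate', np.float64(0.8), 'zc', np.float64(41.2), 441)
hi pts in chute [-28. -27.  32.] [45. 27. 60.] 583
```

View pics/t3.png

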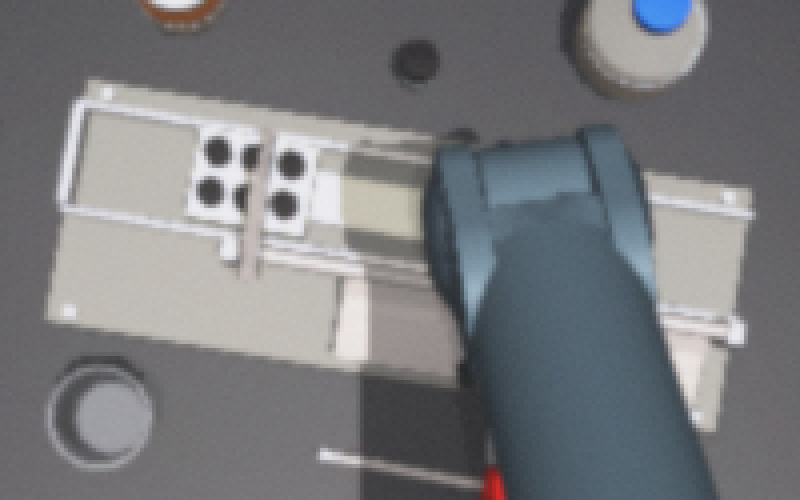

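The rack is half through under the raised arm (crop 187..315), flat and straight. Pushing the remaining 5 cm.

Request:
servo_tool(commands=[[[0.9,0,0,0,-0.41],[1.8,0,0,0,-0.41],[2.7,0,0,0,-0.41],[3.6,0,0,0,-0.41],[4.3,0,0,0,-0.41],[4.8,0,0,0,-0.41],[5.1,0,0,0,-0.41],[5.1,0,0,0,-0.41],[5.1,0,0,0,-0.41]]])

```text
time_s: 8.57
eef_pos: [522.1, -48.0, 38.5]
orientation: [0.002, 0.77, 0.638, -0.002]
ft_force: [-2.8, -6.4, 7.8]
width: 60.0
```

```bash
python3 -c "
from g import *
shift([-89,38],38);look('t4')"
```

```text
t 8.57 L [-88.5  37. ] z 38.5 w 60.0 F [-2.8 -6.4  7.8]
shift cm [-0.05 -0.1   0.05] turn -0.0025 world [521. -48.  38.]
('gate', np.float64(0.82), 'zc', np.float64(41.9), 39)
hi pts in chute [ 22. -27.  32.] [95. 27. 60.] 672
```

View pics/t4.png

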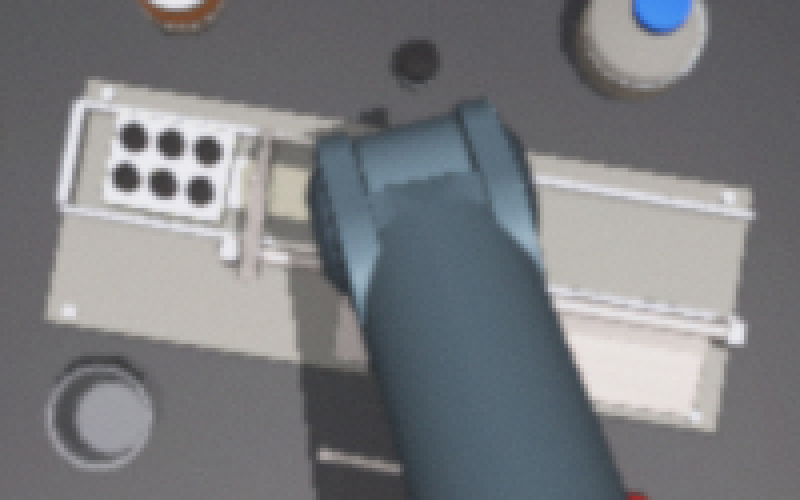

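The whole rack is past the gate plane: it spans crop 105..240, with its rear edge about 22 mm beyond the blade. Backing the finger off the plate, then rising gently so the gate shuts.

Request:
servo_tool(commands=[[[-0.5,0,0,0,-0.41],[-1,0,0,0,-0.41],[-1.2,0,-0.6,0,-0.41],[-1.2,0,-1.4,0,-0.41],[-1.2,0,-2.2,0,-0.41],[-1.2,0,-3.0,0,-0.41],[-1.2,0,-4,0,-0.41],[-1.2,0,-6,0,-0.41],[-1.2,0,-10,0,-0.41],[-1.2,0,-15,0,-0.41],[-1.2,0,-16,0,-0.41],[-1.2,0,-16,0,-0.41]]])

```text
time_s: 10.12
eef_pos: [519.8, -55.5, 198.1]
orientation: [0.001, 0.77, 0.639, 0.0]
ft_force: [0.4, 0.1, -1.2]
width: 59.9
```

Request:
servo_tool(commands=[[[-5,0,0,0,-0.41],[-10,0,0,0,-0.41],[-15,0,0,0,-0.41],[-20,0,0,0,-0.41],[-25,0,0,0,-0.41],[-25,0,0,0,-0.41],[-25,0,0,0,-0.41],[-25,0,0,0,-0.41]]])

```text
time_s: 11.12
eef_pos: [473.8, -298.6, 196.4]
orientation: [-0.001, 0.768, 0.64, 0.0]
ft_force: [0.8, 0.0, 0.3]
width: 60.4
```

```bash
python3 -c "
from g import *
shift([-89,38],38);look('t5')"
```

```text
t 11.12 L [-343.7   38.3] z 196.4 w 60.4 F [0.8 0.  0.3]
shift cm [25.44  0.14 15.88] turn 0.0034 world [521. -48.  38.]
('gate', np.float64(0.0), 'zc', np.float64(67.2), 733)
hi pts in chute [-76. -27.  32.] [95. 27. 60.] 674
```

View pics/t5.png

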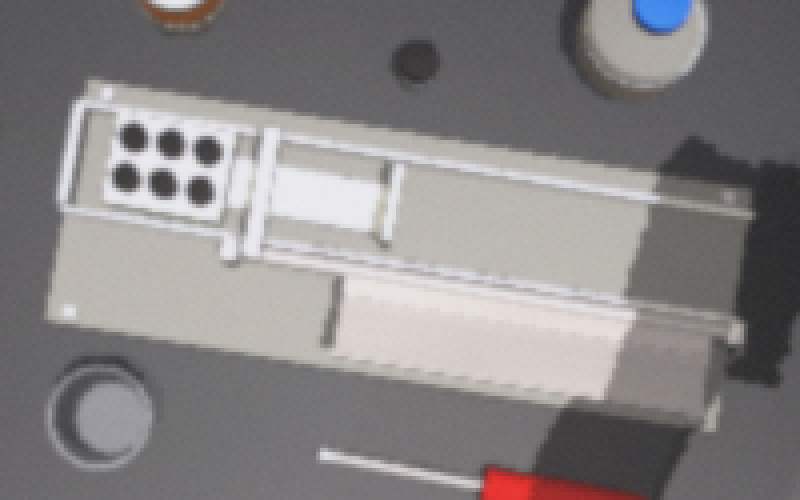

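The gate is shut over the tongue at crop (262,190), the rack is fully beyond it (105..235), the robot is clear, and the bystanders in view have not moved. Handing in.

```bash
python3 -c "
from plant import ctrl
print(ctrl.close_job())"
```

```text
the job is handed in; nothing more can be done
None
```

I pressed the treadle with one fingertip, which opened the gate to about 0.72–0.82 rad. I pushed the rack along by its plate with the other finger, then backed off and rose so the gate dropped shut. The job was handed in at about 11 s of the 42 s allowed; no verdict is reported.

My last checks, from the top camera and its depth image:
- **Rack:** its front edge is at about 95 mm and its origin at about 58 mm past the gate, flat and straight in the chute. The rear edge, measured at 22 mm just before letting go, looks unchanged.
- **Gate:** shut, reading 0.00 rad.
- **Robot:** clear of everything, at 196 mm height, with wrist force below 1 N.
- **Bystanders:** those in the last close view (jar, vial, bottle, beaker, part of the screwdriver) have not visibly moved. I did not look again at the wrench and the empty rack, but the arm never went near them.

No check failed or disagreed, except that my first chute fit was wrong. It assumed the base plate was centred on the chute, so I refitted with the offset left free before any move. Contact between gate and rack was not measured directly; the blade angle stayed above 0.7 rad whenever I checked during the push.

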